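# Shim a rocking pump

### The job

The small auxiliary pump rocks because its front right foot has lost its rubber pad. Slide the flat blue packer under the bare foot, then slide the red tapered shim, thin end first, in on top of the packer until it is snug, so that the foot bears firmly on the shims and the pump stands level and can no longer rock. Do not shove the pump out of place, leave the shims in, and do not disturb the other things on the bench.

Things in the scene. Friction and masses are not known exactly. Their poses are not given: they have to be found in the camera images.
- pump: Grey pump box, 160 deep (x, to its back) x 170 wide (y, to its left) x 182 mm high, 3 kg, loose. Origin: on the bench under its centre. Front (-x) faces the robot; two steel pump heads stand 26 mm out of its left half. Underside 32 mm up, on 3 rubber feet 47 mm before/behind and 55 mm beside the centre; the front right one is bare. It stands level as found but rocks about the feet beside the bare one.
- bare_foot (a point): Lowest point of the bare, domed steel foot (18 mm across), hanging 13 mm above the bench, 33 mm behind the box's front and 30 mm inside its right side; pump's axes. The pump's front rises straight above the way in, so the end of each slide needs a tool that leans back from the pump. Rocked down, the pump comes back up by its weight when let go.
- packer_mid (a point): Centre (half-way up) of the flat blue plastic packer, 100 long (x) x 34 wide (y) x 8 mm thick, 30 g, lying on the bench, +x end roughly away from the robot; both ends alike. Under the pump, the foot may stand anywhere within 40 mm along and 14 mm across of this centre.
- wedge_mid (a point): Centre of the red plastic tapered shim, 90 long (x) x 40 mm wide (y), 30 g, 2.8 mm above its flat underside: 2 mm thick at the tip (+x end) rising evenly to 9.2 mm at the tail (-x). On the packer it meets the foot where it is 5 mm thick, 7 mm from this centre towards the tip; the tail then stands 20 mm out of the pump's front. A push of 5 to 10 N is snug; over 15 N jacks the pump up.
- beaker: Bystander: clear 100 ml beaker, 54 mm across, 68 mm high, origin under its centre.
- timer: Bystander: dark bench timer, 71x72x18 mm, origin under its centre.
- screwdriver: Bystander: small screwdriver with orange handle, 168 mm long along its y, lying; origin under its centre.
There are look-alikes about, which are no part of the job. Of the things that look like the part that bears packer_mid, the larger one is meant.

How it is judged:
By the outcome, as a careful person would: the job done as asked, in the order asked, and still so for the second after the job is handed in, with the robot touching nothing.
It also fails if it takes over 61 s, if anything falls off the work surface, if the arm or the gripper's body presses on something with over 40 N, if the wrist force passes 120 N, or if a joint passes its speed limit or range.

### The arm

A 6-joint arm with a two-finger parallel gripper is mounted at the origin on a cart in front of the work surface, level with it; the furniture and walls round the work are solid. World frame = base frame: x ahead of the robot, y to its left, z up, the work surface at z = 0. Lengths are in m, angles in rad, forces in N, time in s.
With the tool pointing down it reaches from about 0.35 to 0.775 m from the base axis. Payload 5.5 kg.
Tool frame: the origin (TCP) lies at the very end of the fingers, on their centre line; the grasp point (between the pads) lies 19 mm behind it; z points along the fingers, y is the line along which they close (so a half turn about z gives the same grasp; the last joint's range is limited). The gripper opens to 85 mm and grips with 20 to 120 N. Pads are 22 mm wide; open, the fingers measure 114 mm over their backs; the gripper's body (76 mm by 85 mm) begins 54 mm behind the grasp point. The pads swing forward as they close: fully open they stand 13 mm farther back than shut.
Start: joints at [-1.401, 0.313, 0.046, 1.304, 0, 1.431], TCP at [0.175, -0.548, 0.231] pointing down, gripper open.
Joint ranges: [-2.76, 2.76], [-0.86, 1.69], [-1.03, 1.26], [-2.2, 2.34], [-1.47, 1.5], [-3.14, 3.14]. Speed limits (rad/s): [2.57, 2.57, 3.14, 3.14, 3.14, 3.14].

### API

Orientations are given as a unit quaternion [w, x, y, z].
In Python, from workcell import sense, cams, order gives the robot as it stands.
- The arm moves only by the tool drive_tool, never from a script. Its argument "commands" is a list of rows, each a list of 2 entries, a list of its own where there are three numbers: the shift along the tool's x, y, z in cm, then the turn, a rotation vector about the tool's x, y, z in rad. A call has 1 to 12 rows; each row is the pose to reach, as a shift and turn from the pose commanded when the call began, along the tool's axes at that moment; what a row does not reach only later rows make up. A row lasts 1/12 s, in which the tool goes at most 41.7 mm and 7.16 degrees, less where a joint would pass 70% of its speed; a pose out of reach is approached as far as the arm can. A call with a gripper value outside its range is refused whole. "gripper" is the opening, from 0 (shut) to 1 (fully open), set as the call begins (left out, the last holds). The fingers move at their own pace and stop on an object; "newtons" is the grip in N (left out, the last holds). Time passes only in rows, so rows that repeat a pose let the fingers close. It gives the time, the measured TCP pose, the force, the opening and the grip force at its end, in the units of the state.
- sense(): the state, without advancing time (a new reading comes with each control period).
- cams.capture(name): name is "side" or "top"; returns the picture (384x512x3 uint8, red, green, blue); there is no depth.
- cams.camera_info(name): a dict with "vertical_fov" (degrees; the focal length in pixels is half the picture's height over the tangent of half this angle, whatever the lens; pixels are square), "cx", "cy" (the principal point, pixels), "T" (4x4, takes a point from camera to world coordinates). Camera axes: x right, y down, z forward; pixel columns grow to the right and rows downward; lengths in m; the calibration is good to about 2 mm. A picture is of the moment at which its call begins. camera_info takes no time and is no camera call.
- order.close_job(): hands the job in; it is judged then, once.
The state is a dict: "time": time; "joint_positions": joint angles; "qd": joint speeds; "tau": joint torques, N m; "eef_pos": TCP position; "eef_rot": TCP orientation; "force": force on the tool from outside, world axes, zero at the start; "moment": the same for the moment, N m; "gripper_width": opening from 0.0 (shut) to 1.0 (fully open); "finger_force": force on a finger pad.
Only numpy, scipy, OpenCV 4.12 (cv2) and the standard library are available. Lean on these libraries where they do the work, as an engineer would, in place of code of your own. Each camera call takes 0.05 s, during which the arm holds its last target. There are 200 camera calls.

## Working session

There is one attempt and no reset: what is moved stays moved. The work goes in short steps, Python scripts to look and compute and a tool call to move; the robot and the scene stay as the last step left them, time stands still between calls to the robot, and variables do not carry over. Pictures are saved under pics/ and viewed, at most 10 in all, crops included, and the job is handed in when it is done.

Besides the shell and the picture viewer there is one more tool, called after "Call:" as name([rows], argument=value, ...), one row to a line, values as JSON. drive_tool: Moves the arm, as the interface text tells. Its arguments: {"type":"object","properties":{"commands":{"type":"array","items":{"type":"array"}},"gripper":{"type":"number"},"newtons":{"type":"number"}},"required":["commands"]}

```bash
mkdir -p pics; cat > h.py <<'E'
import numpy as np, cv2
from workcell import sense, cams, order
from scipy.spatial.transform import Rotation as R
def K(n):
    i=cams.camera_info(n); f=192/np.tan(np.radians(i["vertical_fov"])/2); return f,i["cx"],i["cy"],np.array(i["T"])
def ray(n,u,v,z):
    f,cx,cy,T=K(n); d=T[:3,:3]@np.array([(u-cx)/f,(v-cy)/f,1]); o=T[:3,3]; return o+d*(z-o[2])/d[2]
def proj(n,p):
    f,cx,cy,T=K(n); q=T[:3,:3].T@(np.array(p)-T[:3,3]); return f*q[0]/q[2]+cx,f*q[1]/q[2]+cy
def save(n,name):
    im=cams.capture(n); cv2.imwrite(f"pics/{name}.png",im[:,:,::-1]); return im
def tcp():
    s=sense(); w,x,y,z=s["eef_rot"]; return np.array(s["eef_pos"]),R.from_quat([x,y,z,w])
E
python3 - <<'E'
from h import *
a=save("top","t0");b=save("side","s0")
cv2.imwrite("pics/both.png",cv2.resize(np.vstack([a,b])[:,:,::-1],None,fx=.78,fy=.78))
for n in("top","side"):
    print(n,K(n))
s=sense();print(s["eef_rot"],s["force"],s["time"])
E
```

```text
top (np.float64(387.9248996062744), 255.58810788787545, 187.74230532818356, array([[ 0.00802089, -0.99338823,  0.11452287,  0.40044132],
       [-0.99981466, -0.00997135, -0.0164685 ,  0.06159603],
       [ 0.01750156, -0.11436955, -0.9932841 ,  1.03266123],
       [ 0.        ,  0.        ,  0.        ,  1.        ]]))
side (np.float64(458.54460296165087), 252.73398961867034, 195.04792861821758, array([[ 0.92799655, -0.17842133,  0.32709056,  0.06145068],
       [-0.37241034, -0.41700899,  0.82910436, -1.05465615],
       [-0.01153019, -0.89121789, -0.45342885,  0.64892439],
       [ 0.        ,  0.        ,  0.        ,  1.        ]]))
[-7.86109775e-04  9.88028283e-01  1.54270848e-01 -6.78615338e-06] [-0.67322557  0.01533399  0.26167021] 0.1
```

View pics/t0.png

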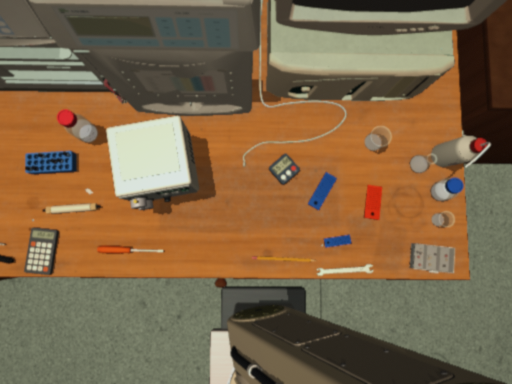

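View pics/s0.png

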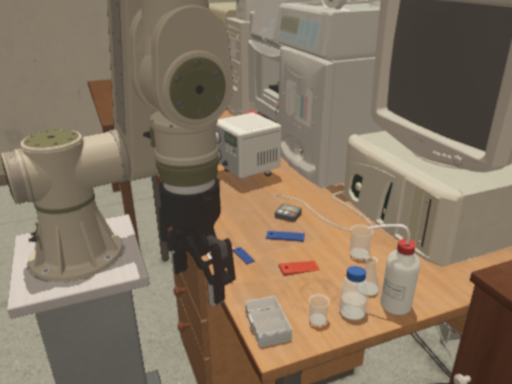

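Top view: pump top face spans (108–192, 118–197). The large blue packer is at (322,191), the red wedge at (373,202), and the small blue look-alike at (338,241). The side view agrees, with packer at (286,236) and wedge at (299,267).

```bash
cat > m.py <<'E'
from h import *
def rect(im,lo,hi,near,n,z,rng=40):
    h=cv2.cvtColor(im,cv2.COLOR_RGB2HSV); m=cv2.inRange(h,lo,hi)
    cs,_=cv2.findContours(m,cv2.RETR_EXTERNAL,cv2.CHAIN_APPROX_NONE)
    cs=[c for c in cs if cv2.contourArea(c)>60 and np.hypot(*(c.reshape(-1,2).mean(0)-near))<rng]
    c=max(cs,key=cv2.contourArea)
    P=np.array([ray(n,u,v,z)[:2] for u,v in c.reshape(-1,2)],np.float32)
    return cv2.minAreaRect(P),c
BL=((100,120,50),(125,255,255)); RD=((0,170,120),(6,255,255))
E
python3 - <<'E'
from m import *
a=cv2.imread("pics/t0.png")[:,:,::-1];b=cv2.imread("pics/s0.png")[:,:,::-1]
a=np.ascontiguousarray(a);b=np.ascontiguousarray(b)
for nm,im,n,cl,near,z in [("pk",a,"top",BL,(322,191),.008),("pk",b,"side",BL,(286,236),.008),("wd",a,"top",RD,(373,202),.006),("wd",b,"side",RD,(299,267),.006)]:
    r,c=rect(im,*cl,near,n,z); print(nm,n,np.round(cv2.boxPoints(r),4).tolist(),np.round(r[0],4),np.round(r[1],4),r[2])
# pump top
g=cv2.cvtColor(a,cv2.COLOR_RGB2GRAY);h=cv2.cvtColor(a,cv2.COLOR_RGB2HSV)
m=((g>165)&(h[:,:,1]<60)).astype(np.uint8); m[:110]=0;m[:,:100]=0;m[205:]=0;m[:,205:]=0
cs,_=cv2.findContours(m,cv2.RETR_EXTERNAL,cv2.CHAIN_APPROX_NONE);c=max(cs,key=cv2.contourArea)
P=np.array([ray("top",u,v,.182)[:2] for u,v in c.reshape(-1,2)],np.float32);r=cv2.minAreaRect(P)
print("pump",np.round(cv2.boxPoints(r),4).tolist(),r)
A=cv2.resize(a[110:280,90:220],None,fx=3,fy=3,interpolation=2)[:,:,::-1]
B=cv2.resize(b[105:190,200:300],None,fx=4,fy=4,interpolation=2)[:,:,::-1]
C=cv2.resize(b[225:285,240:330],None,fx=4,fy=4,interpolation=2)[:,:,::-1]
o=np.zeros((600,800,3),np.uint8);o[:510,:390]=A;o[:340,395:795]=B;o[345:585,395:755]=C;cv2.imwrite("pics/c1.png",o)
E
```

```text
pk top [[0.4632999897003174, -0.12110000103712082], [0.5467000007629395, -0.16949999332427979], [0.5619999766349792, -0.14300000667572021], [0.47870001196861267, -0.09470000118017197]] [ 0.5127 -0.1321] [0.0306 0.0964] 59.87434768676758
pk side [[0.4693000018596649, -0.12120000272989273], [0.5471000075340271, -0.1665000021457672], [0.5598999857902527, -0.1445000022649765], [0.4821000099182129, -0.09920000284910202]] [ 0.5146 -0.1329] [0.0255 0.0901] 59.80561065673828
wd top [[0.43790000677108765, -0.28220000863075256], [0.5236999988555908, -0.29420000314712524], [0.5291000008583069, -0.2554999887943268], [0.4433000087738037, -0.2434999942779541]] [ 0.4835 -0.2689] [0.039  0.0867] 82.02489471435547
wd side [[0.4406999945640564, -0.28130000829696655], [0.524399995803833, -0.29339998960494995], [0.5300999879837036, -0.2538999915122986], [0.446399986743927, -0.24169999361038208]] [ 0.4854 -0.2676] [0.0399 0.0846] 81.76275634765625
pump [[0.4765999913215637, 0.3537999987602234], [0.5077999830245972, 0.19179999828338623], [0.6611999869346619, 0.22139999270439148], [0.6299999952316284, 0.3833000063896179]] ((0.5688971877098083, 0.28755900263786316), (0.15625156462192535, 0.16489888727664948), 10.895830154418945)
```

View pics/c1.png

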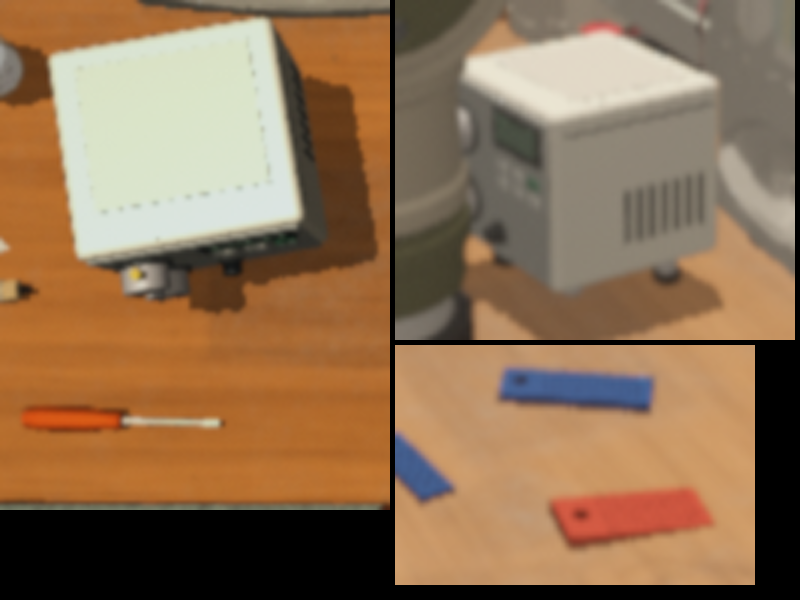

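The crops show the pump's bare front right foot at the near corner, with a knob about 45 mm left of it. The hole marks the wedge's thick tail end, on the robot side; the tip faces +x. Next I compute the approach to the packer, tail-side grasp, tool leaning back 28°.

```bash
cat >> h.py <<'E'
def Rt(psi,lean):
    c,s,C,S=np.cos(psi),np.sin(psi),np.cos(lean),np.sin(lean)
    z=np.array([S*c,S*s,-C]);x=np.array([C*c,C*s,S]);return R.from_matrix(np.c_[x,np.cross(z,x),z])
def go(pts,psi,lean):   # world targets -> rows from present pose
    p,r=tcp();psi,lean=np.radians(psi),np.radians(lean)
    for q in pts:
        print("to",np.round(q,4).tolist(),"->",np.round(r.inv().apply(np.array(q)-p)*100,2).tolist(),np.round((r.inv()*Rt(psi,lean)).as_rotvec(),4).tolist())
def pt(c,psi,fwd,lat,z):
    a=np.radians(psi);return np.array([c[0]+fwd*np.cos(a)-lat*np.sin(a),c[1]+fwd*np.sin(a)+lat*np.cos(a),z])
PK=(.5135,-.1325);WD=(.4845,-.268);PU=(.569,.2876);FT=pt(PU,10.9,-.047,-.055,.013)
E
python3 - <<'E'
from h import *
go([pt(PK,-30,-.04,0,.10),pt(PK,-30,-.04,0,.006)],-30,28);print(FT)
E
```

```text
to [0.4789, -0.1125, 0.1] -> [42.17, -32.12, 13.11] [-0.2051, 0.4603, 0.816]
to [0.4789, -0.1125, 0.006] -> [42.17, -32.11, 22.51] [-0.2051, 0.4603, 0.816]
[0.53324819 0.22470478 0.013     ]
```

Call:
drive_tool([
  [[10,-7.6,0],[0,0,0.2]],
  [[42.2,-32.1,10],[-0.205,0.46,0.816]],
  [[42.2,-32.1,10],[-0.205,0.46,0.816]],
  [[42.2,-32.1,10],[-0.205,0.46,0.816]],
  [[42.2,-32.1,10],[-0.205,0.46,0.816]],
  [[42.2,-32.1,10],[-0.205,0.46,0.816]],
  [[42.2,-32.1,10],[-0.205,0.46,0.816]],
  [[42.2,-32.1,10],[-0.205,0.46,0.816]],
  [[42.2,-32.1,10],[-0.205,0.46,0.816]],
  [[42.2,-32.1,10],[-0.205,0.46,0.816]],
  [[42.2,-32.1,10],[-0.205,0.46,0.816]],
  [[42.2,-32.1,10],[-0.205,0.46,0.816]],
], gripper=0.7, newtons=30)

```text
time: 1.1
eef_pos: [0.4482, -0.1572, 0.1408]
eef_rot: [0.061, 0.939, -0.243, 0.235]
force: [0.1, -0.3, -0.1]
gripper_width: 0.7
finger_force: 0.0
```

Call:
drive_tool([
  [[0,0,0],[0,0,0]],
  [[0,0,0],[0,0,0]],
  [[0,0,0],[0,0,0]],
])

```text
time: 1.35
eef_pos: [0.4475, -0.1598, 0.1407]
eef_rot: [0.061, 0.939, -0.246, 0.234]
force: [-0.6, -0.6, 0.5]
gripper_width: 0.702
finger_force: 0.0
```

```bash
python3 - <<'E'
from h import *
p,r=tcp();print(p,r.as_matrix()[:,2],sense()["time"],sense()["joint_positions"])
go([pt(PK,-30,-.04,0,.04),pt(PK,-30,-.04,0,.006)],-30,28)
E
```

```text
[ 0.4475156  -0.15979193  0.14067176] [ 0.40953903 -0.22931363 -0.88300229] 1.35 [-5.12836720e-01 -1.78820094e-01 -8.56986748e-01  4.04055190e-01
  1.12688966e-03  3.14088230e+00]
to [0.4789, -0.1125, 0.04] -> [-4.36, -5.65, 9.09] [-0.0062, 0.0001, 0.0102]
to [0.4789, -0.1125, 0.006] -> [-5.95, -5.65, 12.09] [-0.0062, 0.0001, 0.0102]
```

J6 is at its limit; I'll use the half-turn-equivalent grasp instead.

Call:
drive_tool([
  [[0,0,0],[0,0,-1.45]],
  [[0,0,0],[0,0,-1.45]],
  [[0,0,0],[0,0,-1.45]],
  [[0,0,0],[0,0,-1.45]],
  [[0,0,0],[0,0,-1.45]],
  [[0,0,0],[0,0,-1.45]],
  [[0,0,0],[0,0,-1.45]],
  [[0,0,0],[0,0,-1.45]],
  [[0,0,0],[0,0,-1.45]],
  [[0,0,0],[0,0,-1.45]],
  [[0,0,0],[0,0,-1.45]],
  [[0,0,0],[0,0,-1.45]],
])

```text
time: 2.35
eef_pos: [0.447, -0.1623, 0.1414]
eef_rot: [0.202, 0.865, 0.439, 0.134]
force: [-0.3, 0.2, -0.6]
gripper_width: 0.704
finger_force: 0.0
```

```bash
sed -i 's/return R.from_matrix(np.c_\[x,np.cross(z,x),z\])/return R.from_matrix(np.c_[-x,-np.cross(z,x),z])/' h.py; python3 - <<'E'
from h import *
p,r=tcp();print(p,sense()["joint_positions"])
go([pt(PK,-30,-.04,0,.07)],-30,28)
E
```

```text
[ 0.44702816 -0.16228656  0.14136328] [-5.18028236e-01 -1.79660334e-01 -8.56436593e-01  4.04107428e-01
  1.19902680e-03  1.68503524e+00]
to [0.4789, -0.1125, 0.07] -> [5.5, -3.74, 6.45] [0.0039, -0.0023, -1.6801]
```

Call:
drive_tool([
  [[5.5,-3.7,6.4],[0,0,-1.68]],
  [[5.5,-3.7,6.4],[0,0,-1.68]],
  [[5.5,-3.7,6.4],[0,0,-1.68]],
  [[5.5,-3.7,6.4],[0,0,-1.68]],
  [[5.5,-3.7,6.4],[0,0,-1.68]],
  [[5.5,-3.7,6.4],[0,0,-1.68]],
  [[5.5,-3.7,6.4],[0,0,-1.68]],
  [[5.5,-3.7,6.4],[0,0,-1.68]],
  [[5.5,-3.7,6.4],[0,0,-1.68]],
  [[5.5,-3.7,6.4],[0,0,-1.68]],
  [[5.5,-3.7,6.4],[0,0,-1.68]],
  [[5.5,-3.7,6.4],[0,0,-1.68]],
])

```text
time: 3.35
eef_pos: [0.4795, -0.1127, 0.0708]
eef_rot: [0.239, 0.334, 0.911, -0.04]
force: [-0.1, -0.3, -0.1]
gripper_width: 0.701
finger_force: 0.0
```

Call:
drive_tool([
  [[0,0,0],[0,0,-0.15]],
  [[0,0,0],[0,0,-0.15]],
  [[0,0,0],[0,0,-0.15]],
  [[0,0,0],[0,0,-0.15]],
])

```text
time: 3.68
eef_pos: [0.4796, -0.1121, 0.0707]
eef_rot: [0.236, 0.267, 0.933, -0.056]
force: [0.3, -0.5, 0.4]
gripper_width: 0.697
finger_force: 0.0
```

```bash
python3 - <<'E'
from h import *
p,r=tcp();print(p,sense()["joint_positions"])
go([pt(PK,-30,-.04,0,.03),pt(PK,-30,-.04,0,.006)],-30,28)
E
```

```text
[ 0.4795527  -0.11209856  0.07068647] [-0.34365456 -0.01542127 -0.93393742  0.16840718 -0.07992627  0.19500729]
to [0.4789, -0.1125, 0.03] -> [1.95, -0.16, 3.57] [0.0045, 0.0011, -0.0359]
to [0.4789, -0.1125, 0.006] -> [3.07, -0.21, 5.69] [0.0045, 0.0011, -0.0359]
```

Call:
drive_tool([
  [[1,-0.1,1.8],[0,0,-0.036]],
  [[1.95,-0.16,3.57],[0,0,-0.036]],
  [[2.5,-0.2,4.6],[0,0,-0.036]],
  [[2.9,-0.2,5.3],[0,0,-0.036]],
  [[3.05,-0.2,5.65],[0,0,-0.036]],
  [[3.05,-0.2,5.65],[0,0,-0.036]],
])

```text
time: 4.18
eef_pos: [0.4784, -0.1112, 0.0053]
eef_rot: [0.234, 0.249, 0.938, -0.06]
force: [0.3, -1.0, -0.4]
gripper_width: 0.7
finger_force: 0.0
```

```bash
python3 - <<'E'
from h import *
b=save("side","s1");a=save("top","t1")
B=cv2.resize(b[170:290,190:340],None,fx=5,fy=5,interpolation=2)[:,:,::-1]
cv2.imwrite("pics/c2.png",B);print(sense()["eef_pos"])
E
```

```text
[ 0.47938252 -0.11128987  0.00647634]
```

View pics/c2.png

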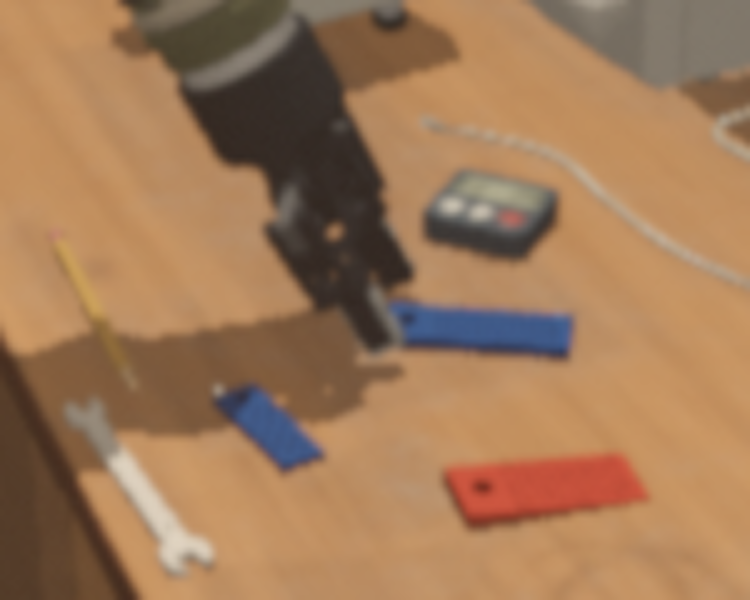

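The fingers straddle the packer's tail near (390,325), overlapping it by only about 10 mm. I'll go 6 mm further forward and a little lower, then grip.

Call:
drive_tool([
  [[-0.46,0,0.4],[0,0,0]],
  [[-0.46,0,0.4],[0,0,0]],
  [[-0.46,0,0.4],[0,0,0]],
])

```text
time: 4.53
eef_pos: [0.4854, -0.1142, 0.0056]
eef_rot: [0.236, 0.248, 0.938, -0.061]
force: [-0.0, -0.3, 0.1]
gripper_width: 0.705
finger_force: 0.0
```

Call:
drive_tool([
  [[0,0,0],[0,0,0]],
  [[0,0,0],[0,0,0]],
  [[0,0,0],[0,0,0]],
  [[0,0,0],[0,0,0]],
  [[0,0,0],[0,0,0]],
  [[0,0,0],[0,0,0]],
  [[0,0,0],[0,0,0]],
], gripper=0, newtons=30)

```text
time: 5.12
eef_pos: [0.4842, -0.1136, 0.0051]
eef_rot: [0.235, 0.248, 0.938, -0.06]
force: [-1.3, 1.4, 5.4]
gripper_width: 0.38
finger_force: 29.2
```

```bash
python3 - <<'E'
from h import *
p,r=tcp();print(p,sense()["gripper_width"])
z=lambda q,h:[q[0],q[1],h]
go([z(p,.05)],-30,28)
E
```

```text
[ 0.4842126  -0.11356614  0.00509874] 0.380115577500793
to [0.4842, -0.1136, 0.05] -> [-2.11, 0.01, -3.96] [0.006, 0.0012, 0.0047]
```

Call:
drive_tool([
  [[-1,0,-1.9],[0,0,0]],
  [[-2.1,0,-4],[0,0,0]],
  [[-2.8,0,-5.3],[0,0,0]],
  [[-2.8,0,-5.3],[0,0,0]],
  [[-2.8,0,-5.3],[0,0,0]],
])

```text
time: 5.53
eef_pos: [0.4847, -0.1139, 0.0658]
eef_rot: [0.236, 0.248, 0.938, -0.06]
force: [-0.0, 0.7, -1.5]
gripper_width: 0.381
finger_force: 29.8
```

```bash
python3 - <<'E'
from h import *
p,r=tcp();print(p,sense()["gripper_width"],sense()["joint_positions"])
go([pt(FT,10.9,-.055,-.095,.06)],10.9,28)
E
```

```text
[ 0.48474009 -0.11389621  0.0657688 ] 0.38091741667846957 [-0.34498165  0.00375198 -0.93350399  0.14718671 -0.07754779  0.15320976]
to [0.4972, 0.121, 0.06] -> [9.58, 21.04, -4.39] [-0.3298, 0.0045, -0.6251]
```

Call:
drive_tool([
  [[1.6,3.5,-0.7],[-0.055,0,-0.1]],
  [[3.2,7,-1.5],[-0.11,0,-0.21]],
  [[4.8,10.5,-2.2],[-0.165,0,-0.31]],
  [[6.4,14,-2.9],[-0.22,0,-0.42]],
  [[8,17.5,-3.7],[-0.275,0,-0.52]],
  [[9.6,21,-4.4],[-0.33,0.0045,-0.625]],
  [[9.6,21,-4.4],[-0.33,0.0045,-0.625]],
  [[9.6,21,-4.4],[-0.33,0.0045,-0.625]],
  [[9.6,21,-4.4],[-0.33,0.0045,-0.625]],
])

```text
time: 6.28
eef_pos: [0.4948, 0.1208, 0.0576]
eef_rot: [0.238, -0.092, 0.967, 0.023]
force: [0.7, 0.2, -0.5]
gripper_width: 0.378
finger_force: 30.0
```

```bash
python3 - <<'E'
from m import *
a=save("top","t2");b=save("side","s2")
p,r=tcp();print(p,r.as_matrix().round(3).tolist())
for n,im,z in(("top",a,p[2]+.001),("side",b,p[2]+.001)):
    near=proj(n,pt(p,10.9,.04,0,p[2]))
    try:
        q,c=rect(im,*BL,near,n,z);print(n,near,np.round(q[0],4),np.round(q[1],4),q[2],np.round(cv2.boxPoints(q),4).tolist())
    except Exception as e: print(n,e)
A=cv2.resize(a[110:280,90:300],None,fx=2,fy=2,interpolation=2)[:,:,::-1]
B=cv2.resize(b[105:225,185:320],None,fx=2.8,fy=2.8,interpolation=2)[:,:,::-1]
o=np.zeros((340,800,3),np.uint8);o[:,:420]=A;o[:B.shape[0],421:421+B.shape[1]]=B;cv2.imwrite("pics/c3.png",o)
E
```

```text
[0.49536847 0.1201613  0.05815715] [[-0.869, -0.187, 0.458], [-0.165, 0.982, 0.089], [-0.466, 0.002, -0.885]]
top (np.float64(223.16530114763296), np.float64(178.8467105122162)) [0.5265 0.1248] [0.0981 0.0318] 9.137038230895996 [[0.4754999876022339, 0.13269999623298645], [0.4805999994277954, 0.10140000283718109], [0.5774000287055969, 0.1168999969959259], [0.5723999738693237, 0.14830000698566437]]
side max() iterable argument is empty
```

View pics/c3.png

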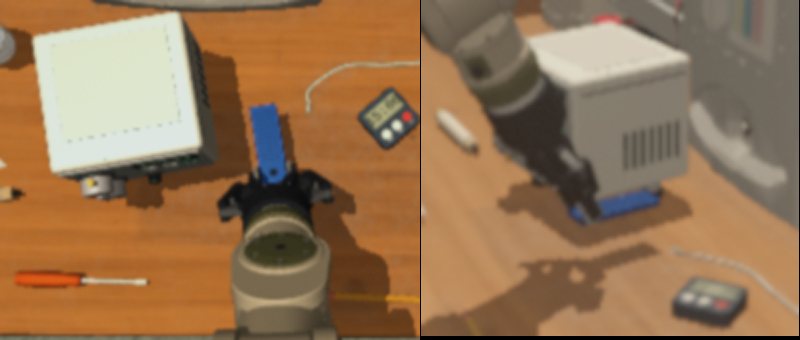

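The packer is held aligned beside the pump, tip at about (265,108) in the left crop; the side view shows it level. I'll lower it, then slide it in sideways under the foot.

```bash
python3 - <<'E'
from h import *
go([pt(FT,10.9,-.047,-.095,.04),pt(FT,10.9,-.047,-.095,.008)],11.5,28)
E
```

```text
to [0.5051, 0.1225, 0.04] -> [-0.04, 0.05, 2.07] [-0.0044, -0.0039, -0.0117]
to [0.5051, 0.1225, 0.008] -> [1.46, 0.04, 4.9] [-0.0044, -0.0039, -0.0117]
```

Call:
drive_tool([
  [[0,0,1.1],[0,0,-0.012]],
  [[0,0,2.1],[0,0,-0.012]],
  [[0.7,0,3.5],[0,0,-0.012]],
  [[1.2,0,4.4],[0,0,-0.012]],
  [[1.46,0,4.9],[0,0,-0.012]],
  [[1.46,0,4.9],[0,0,-0.012]],
  [[1.46,0,4.9],[0,0,-0.012]],
])

```text
time: 6.97
eef_pos: [0.5056, 0.1223, 0.0086]
eef_rot: [0.239, -0.097, 0.966, 0.022]
force: [-0.5, 0.6, -0.1]
gripper_width: 0.382
finger_force: 30.0
```

```bash
python3 - <<'E'
from h import *
p,r=tcp();print(p,sense()["force"])
go([pt(FT,10.9,-.047,-.045,.008),pt(FT,10.9,-.047,.001,.008)],11.5,28)
E
```

```text
[0.50564713 0.12226307 0.00863703] [-0.47164989  0.61211615 -0.11978116]
to [0.4956, 0.1716, 0.008] -> [0.03, 5.04, 0.04] [-0.0041, -0.0031, 0.0006]
to [0.4869, 0.2168, 0.008] -> [-0.02, 9.64, 0.04] [-0.0041, -0.0031, 0.0006]
```

Call:
drive_tool([
  [[0.07,1,0.17],[0,0,0]],
  [[0.07,2.5,0.17],[0,0,0]],
  [[0.07,4,0.17],[0,0,0]],
  [[0.07,5,0.17],[0,0,0]],
  [[0.07,5,0.17],[0,0,0]],
])

```text
time: 7.38
eef_pos: [0.4965, 0.1733, 0.008]
eef_rot: [0.241, -0.098, 0.965, 0.023]
force: [0.6, 0.1, -0.8]
gripper_width: 0.379
finger_force: 30.0
```

Call:
drive_tool([
  [[0,0.8,0],[0,0,0]],
  [[0,1.6,0],[0,0,0]],
  [[0,2.4,0],[0,0,0]],
  [[0,3.2,0],[0,0,0]],
  [[0,4,0],[0,0,0]],
  [[0,4.6,0],[0,0,0]],
  [[0,4.6,0],[0,0,0]],
])

```text
time: 7.97
eef_pos: [0.4867, 0.2183, 0.0067]
eef_rot: [0.24, -0.098, 0.966, 0.022]
force: [0.7, -0.0, -0.5]
gripper_width: 0.381
finger_force: 30.0
```

```bash
python3 - <<'E'
from h import *
a=save("top","t3");b=save("side","s3")
p,r=tcp();print(p,sense()["force"]);go([pt(FT,10.9,-.047,.001,.005)],11.5,28)
A=cv2.resize(a[110:280,90:300],None,fx=2,fy=2,interpolation=2)[:,:,::-1]
B=cv2.resize(b[105:225,185:320],None,fx=2.8,fy=2.8,interpolation=2)[:,:,::-1]
o=np.zeros((340,800,3),np.uint8);o[:,:420]=A;o[:B.shape[0],421:421+B.shape[1]]=B;cv2.imwrite("pics/c4.png",o)
E
```

```text
[0.48678169 0.21736871 0.00662641] [0.09836348 0.12563871 0.07475282]
to [0.4869, 0.2168, 0.005] -> [0.08, -0.06, 0.14] [-0.0034, -0.0023, 0.0026]
```

View pics/c4.png

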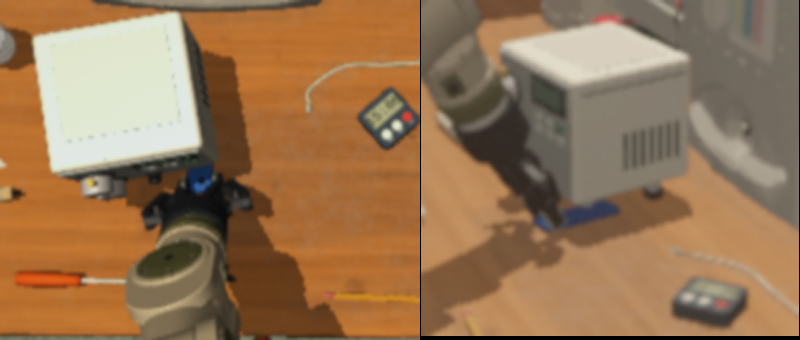

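The packer is in under the front right corner with no force and the pump unmoved. Lowering, releasing and backing out.

Call:
drive_tool([
  [[0.08,0,0.14],[0,0,0]],
  [[0.08,0,0.14],[0,0,0]],
])

```text
time: 8.23
eef_pos: [0.4871, 0.2171, 0.0052]
eef_rot: [0.24, -0.098, 0.966, 0.022]
force: [-1.4, 0.7, 2.1]
gripper_width: 0.377
finger_force: 30.4
```

Call:
drive_tool([
  [[0,0,0],[0,0,0]],
  [[0,0,0],[0,0,0]],
  [[0,0,0],[0,0,0]],
  [[0,0,0],[0,0,0]],
  [[0,0,-0.3],[0,0,0]],
  [[0,0,-1],[0,0,0]],
  [[0,0,-3],[0,0,0]],
  [[0,0,-6],[0,0,0]],
  [[0,0,-9],[0,0,0]],
  [[0,0,-9],[0,0,0]],
  [[0,0,-9],[0,0,0]],
], gripper=0.65)

```text
time: 9.15
eef_pos: [0.4465, 0.2094, 0.0873]
eef_rot: [0.242, -0.098, 0.965, 0.023]
force: [0.2, -0.4, -0.1]
gripper_width: 0.649
finger_force: 0.0
```

```bash
python3 - <<'E'
from m import *
a=save("top","t4");b=save("side","s4")
p,r=tcp();print(p,sense()["time"])
for n,im in(("top",a),("side",b)):
    near=proj(n,pt(FT,10.9,-.045,0,.008))
    try:
        q,c=rect(im,*BL,near,n,.008);print(n,np.round(q[0],4),np.round(q[1],4),q[2],np.round(cv2.boxPoints(q),4).tolist())
    except Exception as e: print(n,e)
print("exp tail",pt(FT,10.9,-.067,0,0))
go([pt(WD,-8,-.035,0,.12),pt(WD,-8,-.035,0,.05)],-8,28)
E
```

```text
[0.44567748 0.20894541 0.08476638] 9.25
top [0.4874 0.2151] [0.0297 0.0312] 10.12250804901123 [[0.4699999988079071, 0.22789999842643738], [0.4754999876022339, 0.1972000002861023], [0.5047000050544739, 0.20239999890327454], [0.4993000030517578, 0.23309999704360962]]
side max() iterable argument is empty
exp tail [0.46745696 0.21203539 0.        ]
to [0.4498, -0.2631, 0.12] -> [6.39, -46.36, -7.17] [0.1561, -0.0007, 0.3024]
to [0.4498, -0.2631, 0.05] -> [9.67, -46.33, -0.98] [0.1561, -0.0007, 0.3024]
```

Call:
drive_tool([
  [[1,-4,-3],[0.013,0,0.025]],
  [[2,-8,-5],[0.026,0,0.05]],
  [[3,-12,-6],[0.04,0,0.08]],
  [[3.5,-16,-6.6],[0.05,0,0.1]],
  [[4,-20,-7],[0.066,0,0.13]],
  [[4.5,-24,-7],[0.08,0,0.155]],
  [[5,-28,-7],[0.094,0,0.18]],
  [[5.5,-32,-7],[0.107,0,0.21]],
  [[6,-36,-7],[0.12,0,0.235]],
  [[6.4,-40,-7],[0.134,0,0.26]],
  [[6.4,-44,-7],[0.148,0,0.29]],
  [[6.4,-46.4,-7.2],[0.156,0,0.302]],
])

```text
time: 10.25
eef_pos: [0.4494, -0.2677, 0.1184]
eef_rot: [0.24, 0.07, 0.968, -0.017]
force: [1.3, 0.1, 1.2]
gripper_width: 0.648
finger_force: 0.0
```

Call:
drive_tool([
  [[0,0,0],[0,0,0]],
  [[0,0,0],[0,0,0]],
  [[0,0,0],[0,0,0]],
])

```text
time: 10.5
eef_pos: [0.4486, -0.2624, 0.1182]
eef_rot: [0.239, 0.068, 0.968, -0.015]
force: [0.7, 0.4, -1.2]
gripper_width: 0.649
finger_force: 0.0
```

```bash
python3 - <<'E'
from m import *
b=save("side","s5");p,r=tcp();print(p,sense()["joint_positions"])
try:
    q,c=rect(b,*RD,(299,267),"side",.006);print(np.round(q[0],4),np.round(q[1],4),q[2])
except Exception as e: print(e)
go([pt(WD,-8,-.036,0,.03),pt(WD,-8,-.036,0,.006)],-8,28)
E
```

```text
[ 0.44865031 -0.26187748  0.11845739] [-0.86933471 -0.00772473 -0.7525316   0.4536641   0.31751754 -0.66988237]
[ 0.4848 -0.2695] [0.0409 0.0859] 77.85488891601562
to [0.4489, -0.263, 0.03] -> [4.09, -0.13, 7.84] [0.0023, -0.0042, -0.0001]
to [0.4489, -0.263, 0.006] -> [5.21, -0.13, 9.97] [0.0023, -0.0042, -0.0001]
```

Call:
drive_tool([
  [[1.5,-0.1,2.8],[0,-0.004,0]],
  [[3,-0.1,5.7],[0,-0.004,0]],
  [[4.1,-0.1,7.8],[0,-0.004,0]],
  [[4.8,-0.1,9.2],[0,-0.004,0]],
  [[5.17,-0.1,9.9],[0,-0.004,0]],
  [[5.17,-0.1,9.9],[0,-0.004,0]],
  [[5.17,-0.1,9.9],[0,-0.004,0]],
])

```text
time: 11.13
eef_pos: [0.4497, -0.2629, 0.008]
eef_rot: [0.242, 0.067, 0.968, -0.016]
force: [0.2, -0.6, -0.1]
gripper_width: 0.657
finger_force: 0.0
```

Call:
drive_tool([
  [[0,0,0],[0,0,0]],
  [[0,0,0],[0,0,0]],
  [[0,0,0],[0,0,0]],
  [[0,0,0],[0,0,0]],
  [[0,0,0],[0,0,0]],
  [[0,0,0],[0,0,0]],
], gripper=0, newtons=40)

```text
time: 11.63
eef_pos: [0.4506, -0.2645, 0.0101]
eef_rot: [0.244, 0.067, 0.967, -0.017]
force: [-4.5, 3.3, 9.4]
gripper_width: 0.382
finger_force: 39.1
```

```bash
python3 - <<'E'
from h import *
p,r=tcp();print(p,r.as_matrix()[:,2],sense()["joint_positions"])
go([[p[0],p[1],.08]],-8,28)
E
```

```text
[ 0.45060297 -0.26452807  0.01009408] [ 0.46889664 -0.06613937 -0.88077326] [-0.8724614   0.18681047 -0.90465728  0.09899672  0.32215406 -0.67157637]
to [0.4506, -0.2645, 0.08] -> [-3.31, -0.01, -6.16] [-0.0002, 0.0046, 0.0013]
```

```bash
python3 - <<'E'
from h import *
b=save("side","s6");a=save("top","t6")
B=cv2.resize(b[200:300,220:340],None,fx=4,fy=4,interpolation=2)[:,:,::-1]
A=cv2.resize(a[150:260,330:420],None,fx=3.5,fy=3.5,interpolation=2)[:,:,::-1]
o=np.zeros((400,800,3),np.uint8);o[:,:480]=B;o[:385,481:796]=A;cv2.imwrite("pics/c5.png",o)
E
```

```text
(no output)
```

View pics/c5.png

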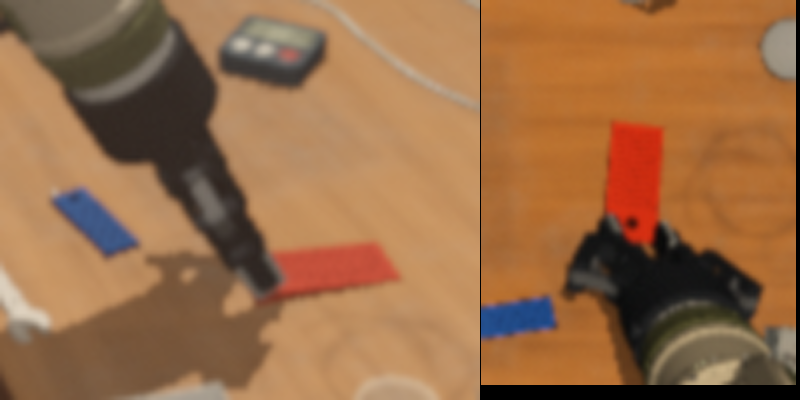

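The opening (0.38, about 32 mm) is too small for a 40 mm wedge, and there is an upward force of 9 N. The grip looks wrong, so I'll reopen, lift and re-measure.

Call:
drive_tool([
  [[0,0,0],[0,0,0]],
  [[0,0,0],[0,0,0]],
  [[0,0,0],[0,0,0]],
  [[0,0,0],[0,0,0]],
  [[0,0,-1],[0,0,0]],
  [[0,0,-4],[0,0,0]],
  [[0,0,-7],[0,0,0]],
  [[0,0,-9],[0,0,0]],
  [[0,0,-9],[0,0,0]],
  [[0,0,-9],[0,0,0]],
], gripper=0.8)

```text
time: 12.57
eef_pos: [0.4086, -0.2599, 0.0892]
eef_rot: [0.244, 0.068, 0.967, -0.019]
force: [0.1, 0.2, -0.5]
gripper_width: 0.799
finger_force: 0.0
```

```bash
python3 - <<'E'
from m import *
b=save("side","s7");a=save("top","t7")
for n,im,near in(("side",b,(299,267)),("top",a,(373,202))):
    q,c=rect(im,*RD,near,n,.006);print(n,np.round(q[0],4),np.round(q[1],4),q[2],np.round(cv2.boxPoints(q),4).tolist())
print(tcp()[0],sense()["force"])
B=cv2.resize(b[200:300,220:340],None,fx=4,fy=4,interpolation=2)[:,:,::-1]
A=cv2.resize(a[150:260,330:420],None,fx=3.5,fy=3.5,interpolation=2)[:,:,::-1]
o=np.zeros((400,800,3),np.uint8);o[:,:480]=B;o[:385,481:796]=A;cv2.imwrite("pics/c6.png",o)
E
```

```text
side [ 0.4858 -0.2688] [0.0398 0.0839] 83.02085876464844 [[0.44179999828338623, -0.2833999991416931], [0.5250999927520752, -0.2935999929904938], [0.5299000144004822, -0.2540999948978424], [0.4465999901294708, -0.24390000104904175]]
top [ 0.484  -0.2694] [0.0386 0.0869] 83.82886505126953 [[0.43869999051094055, -0.2838999927043915], [0.5250999927520752, -0.29319998621940613], [0.5292999744415283, -0.2549000084400177], [0.44290000200271606, -0.24560000002384186]]
[ 0.40806057 -0.25870646  0.08732518] [ 0.1688018  -0.68918334 -0.84053394]
```

View pics/c6.png

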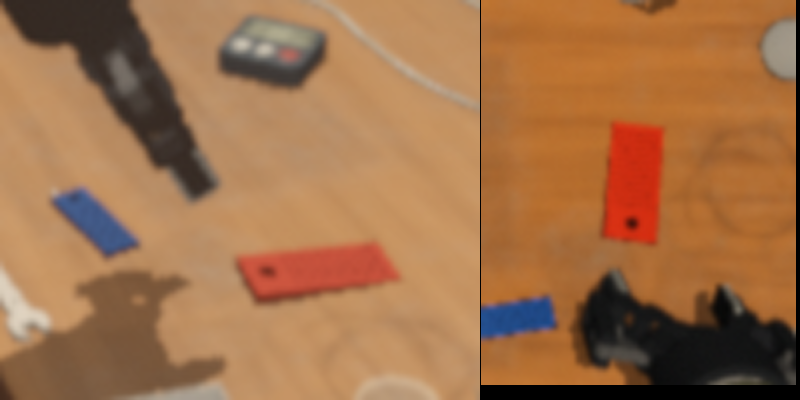

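The wedge lies undisturbed at (0.485, -0.269), yaw -7°. The first pinch was too high on its thin sides, so I'll re-grip deeper and lower, with a 20° lean.

```bash
sed -i 's/WD=(.4845,-.268)/WD=(.4848,-.269)/' h.py; python3 - <<'E'
from h import *
go([pt(WD,-6.8,-.034,0,.05),pt(WD,-6.8,-.03,0,.005)],-6.8,20)
E
```

```text
to [0.451, -0.265, 0.05] -> [-2.07, -0.02, 5.34] [-0.0088, 0.1419, -0.0188]
to [0.455, -0.2654, 0.005] -> [-0.3, -0.01, 9.5] [-0.0088, 0.1419, -0.0188]
```

Call:
drive_tool([
  [[-1,0,2.7],[-0.009,0.07,-0.019]],
  [[-2.07,0,5.3],[-0.009,0.142,-0.019]],
  [[-1.4,0,7],[-0.009,0.142,-0.019]],
  [[-0.7,0,8.5],[-0.009,0.142,-0.019]],
  [[-0.3,0,9.5],[-0.009,0.142,-0.019]],
  [[-0.3,0,9.5],[-0.009,0.142,-0.019]],
  [[-0.3,0,9.5],[-0.009,0.142,-0.019]],
], gripper=0.7)

```text
time: 13.25
eef_pos: [0.4542, -0.264, 0.0034]
eef_rot: [0.172, 0.058, 0.983, -0.009]
force: [0.2, 0.5, 1.4]
gripper_width: 0.697
finger_force: 0.0
```

Call:
drive_tool([
  [[0,0,0],[0,0,0]],
  [[0,0,0],[0,0,0]],
  [[0,0,0],[0,0,0]],
  [[0,0,0],[0,0,0]],
  [[0,0,0],[0,0,0]],
  [[0,0,0],[0,0,0]],
  [[0,0,0],[0,0,0]],
], gripper=0, newtons=30)

```text
time: 13.83
eef_pos: [0.4553, -0.2659, 0.0062]
eef_rot: [0.174, 0.058, 0.983, -0.011]
force: [-1.4, 0.6, 3.0]
gripper_width: 0.448
finger_force: 30.7
```

```bash
python3 - <<'E'
from h import *
p,r=tcp();print(p,sense()["force"],sense()["gripper_width"],np.degrees(np.arccos(-r.as_matrix()[2,2])))
go([[p[0],p[1],.08]],-6.8,20)
E
```

```text
[ 0.4553447  -0.26587959  0.00617842] [-1.39354231  0.55944315  3.03063006] 0.4476017772479689 20.065552336105753
to [0.4553, -0.2659, 0.08] -> [-2.53, -0.01, -6.93] [-0.0008, 0.0011, 0.0005]
```

Call:
drive_tool([
  [[-1,0,-2.8],[0,0,0]],
  [[-2.5,0,-6.9],[0,0,0]],
  [[-2.9,0,-7.9],[0,0,0]],
  [[-2.9,0,-7.9],[0,0,0]],
])

```text
time: 14.17
eef_pos: [0.4579, -0.268, 0.0944]
eef_rot: [0.177, 0.058, 0.983, -0.013]
force: [0.1, -0.3, 0.2]
gripper_width: 0.445
finger_force: 30.2
```

```bash
python3 - <<'E'
from h import *
p,r=tcp();print(p,sense()["gripper_width"])
go([pt(FT,10.9,-.09,-.085,.07)],10.9,20)
E
```

```text
[ 0.45785249 -0.26797393  0.09442745] 0.4446810960187023
to [0.4609, 0.1242, 0.07] -> [4.82, 39.0, 0.59] [-0.1115, 0.006, -0.2876]
```

Call:
drive_tool([
  [[0.4,3.9,0],[-0.011,0,-0.029]],
  [[0.9,7.8,0],[-0.022,0,-0.058]],
  [[1.4,11.7,0],[-0.033,0,-0.086]],
  [[1.9,15.6,0],[-0.045,0,-0.115]],
  [[2.4,19.5,0],[-0.056,0,-0.144]],
  [[2.9,23.4,0],[-0.067,0,-0.173]],
  [[3.4,27.3,0],[-0.078,0,-0.2]],
  [[3.9,31.2,0],[-0.089,0,-0.23]],
  [[4.4,35.1,0.3],[-0.1,0,-0.26]],
  [[4.8,39,0.6],[-0.1115,0.003,-0.288]],
  [[4.8,39,0.6],[-0.1115,0.003,-0.288]],
  [[4.8,39,0.6],[-0.1115,0.003,-0.288]],
])

```text
time: 15.17
eef_pos: [0.4569, 0.1292, 0.0662]
eef_rot: [0.17, -0.096, 0.981, 0.02]
force: [0.6, 1.1, -1.1]
gripper_width: 0.448
finger_force: 30.3
```

Call:
drive_tool([
  [[0,0,0],[0,0,0]],
  [[0,0,0],[0,0,0]],
])

```text
time: 15.33
eef_pos: [0.4581, 0.1259, 0.067]
eef_rot: [0.171, -0.092, 0.981, 0.019]
force: [0.3, -0.1, 0.1]
gripper_width: 0.449
finger_force: 30.3
```

```bash
python3 - <<'E'
from m import *
a=save("top","t8");p,r=tcp();M=r.as_matrix();print(p,np.degrees(np.arccos(-M[2,2])),np.degrees(np.arctan2(-M[1,0],-M[0,0])))
q,c=rect(a,*RD,proj("top",pt(p,10.9,.05,0,p[2])),"top",p[2]-.003);print(np.round(q[0],4),np.round(q[1],4),q[2],np.round(cv2.boxPoints(q),4).tolist())
B=cv2.boxPoints(q)-FT[:2]; f=np.array([np.cos(.19),np.sin(.19)]);n=np.array([-f[1],f[0]])
T=p[:2]-FT[:2];print("corners rel TCP fwd/lat",np.round(np.c_[(B-T)@f,(B-T)@n],4).tolist())
go([pt(FT,10.9,-.09,-.085,.022),pt(FT,10.9,-.09,0,.022)],10.9,20)
E
```

```text
[0.45843391 0.1255992  0.06726405] 19.856774095923296 10.645748899888138
[0.4931 0.1317] [0.0776 0.04  ] 11.142247200012207 [[0.451200008392334, 0.14380000531673431], [0.45890000462532043, 0.10459999740123749], [0.535099983215332, 0.11959999799728394], [0.5273000001907349, 0.15880000591278076]]
corners rel TCP fwd/lat [[-0.0037, 0.0193], [-0.0035, -0.0207], [0.0741, -0.0204], [0.0739, 0.0196]]
to [0.4609, 0.1242, 0.022] -> [1.33, -0.21, 4.33] [0.0052, -0.0025, -0.0042]
to [0.4449, 0.2077, 0.022] -> [1.36, 8.29, 4.38] [0.0052, -0.0025, -0.0042]
```

Call:
drive_tool([
  [[0.6,-0.2,2],[0.005,0,0]],
  [[1.1,-0.2,3.6],[0.005,0,0]],
  [[1.33,-0.2,4.3],[0.005,0,0]],
  [[1.36,1.5,4.35],[0.005,-0.0025,-0.004]],
  [[1.36,3.5,4.35],[0.005,-0.0025,-0.004]],
  [[1.36,5.5,4.35],[0.005,-0.0025,-0.004]],
  [[1.36,7.2,4.35],[0.005,-0.0025,-0.004]],
  [[1.36,8.3,4.35],[0.005,-0.0025,-0.004]],
  [[1.36,8.3,4.35],[0.005,-0.0025,-0.004]],
  [[1.36,8.3,4.35],[0.005,-0.0025,-0.004]],
])

```text
time: 16.22
eef_pos: [0.445, 0.2085, 0.0228]
eef_rot: [0.173, -0.094, 0.98, 0.017]
force: [-0.6, -0.8, -1.0]
gripper_width: 0.448
finger_force: 30.4
```

```bash
python3 - <<'E'
from h import *
p,r=tcp();print(p,sense()["force"],np.degrees(np.arccos(-r.as_matrix()[2,2])))
go([pt(FT,10.9,-.09,0,.015),pt(FT,10.9,-.06,0,.015)],10.9,20)
E
```

```text
[0.44504752 0.20852682 0.02277346] [-0.57937591 -0.83406701 -0.95537695] 20.042701069546727
to [0.4449, 0.2077, 0.015] -> [0.3, -0.08, 0.72] [0.0008, 0.0007, 0.0017]
to [0.4743, 0.2134, 0.015] -> [-2.52, -0.08, 1.75] [0.0008, 0.0007, 0.0017]
```

Call:
drive_tool([
  [[0.15,-0.08,0.36],[0,0,0]],
  [[0.3,-0.08,0.72],[0,0,0]],
  [[0.3,-0.08,0.72],[0,0,0]],
  [[0.3,-0.08,0.72],[0,0,0]],
])

```text
time: 16.55
eef_pos: [0.4443, 0.2073, 0.0143]
eef_rot: [0.173, -0.094, 0.98, 0.017]
force: [0.2, -0.5, -0.5]
gripper_width: 0.446
finger_force: 30.5
```

Call:
drive_tool([
  [[-0.5,0,0.18],[0,0,0]],
  [[-1,0,0.36],[0,0,0]],
  [[-1.5,0,0.54],[0,0,0]],
  [[-2,0,0.73],[0,0,0]],
  [[-2.5,0,0.91],[0,0,0]],
  [[-2.82,0,1.03],[0,0,0]],
  [[-2.82,0,1.03],[0,0,0]],
  [[-2.82,0,1.03],[0,0,0]],
])

```text
time: 17.22
eef_pos: [0.4742, 0.214, 0.0147]
eef_rot: [0.173, -0.095, 0.98, 0.017]
force: [0.7, 0.3, -0.6]
gripper_width: 0.445
finger_force: 30.4
```

```bash
python3 - <<'E'
from m import *
a=save("top","t9");b=save("side","s9")
p,r=tcp();print(p,sense()["force"])
A=cv2.resize(a[110:280,90:300],None,fx=2,fy=2,interpolation=2)[:,:,::-1]
B=cv2.resize(b[105:225,185:320],None,fx=2.8,fy=2.8,interpolation=2)[:,:,::-1]
o=np.zeros((340,800,3),np.uint8);o[:,:420]=A;o[:B.shape[0],421:421+B.shape[1]]=B;cv2.imwrite("pics/c7.png",o)
E
```

```text
[0.47359494 0.21387336 0.01457919] [ 0.63723951 -0.25588583  0.03958385]
```

View pics/c7.png

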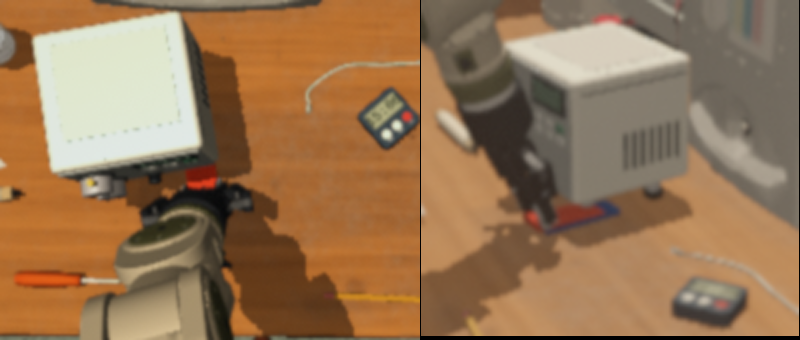

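Wedge tip is between foot and packer, force about zero, pump still. Lower, release, and re-grip nearer the tail with more lean.

Call:
drive_tool([
  [[0.03,0,0.09],[0,0,0]],
  [[0.03,0,0.09],[0,0,0]],
])

```text
time: 17.48
eef_pos: [0.4737, 0.214, 0.014]
eef_rot: [0.173, -0.095, 0.98, 0.017]
force: [-3.0, -1.0, 5.3]
gripper_width: 0.447
finger_force: 31.5
```

Call:
drive_tool([
  [[0,0,0],[0,0,0]],
  [[0,0,0],[0,0,0]],
  [[0,0,0],[0,0,0]],
  [[0,0,0],[0,0,0]],
  [[0,0,-0.5],[0,0,0]],
  [[0,0,-2],[0,0,0]],
  [[0,0,-3],[0,0,0]],
  [[0,0,-3],[0,0,0]],
], gripper=0.65)

```text
time: 18.15
eef_pos: [0.4646, 0.2123, 0.0439]
eef_rot: [0.174, -0.095, 0.98, 0.017]
force: [0.1, 0.5, -0.1]
gripper_width: 0.655
finger_force: 0.0
```

```bash
python3 - <<'E'
from m import *
a=save("top","t10");p,r=tcp();print(p,sense()["force"])
q,c=rect(a,*RD,proj("top",pt(FT,10.9,-.055,0,.015)),"top",.016);B=cv2.boxPoints(q)-FT[:2]; f=np.array([np.cos(.19),np.sin(.19)]);n=np.array([-f[1],f[0]])
print("corners rel foot fwd/lat",np.round(np.c_[B@f,B@n],4).tolist())
go([pt(FT,10.9,-.072,0,.03),pt(FT,10.9,-.066,0,.008)],10.9,32)
E
```

```text
[0.46466997 0.21225961 0.04326453] [ 1.46755888  0.60371446 -0.51848643]
corners rel foot fwd/lat [[-0.0728, 0.0171], [-0.0721, -0.0213], [-0.0468, -0.0208], [-0.0475, 0.0176]]
to [0.4625, 0.2111, 0.03] -> [0.67, -0.08, 1.17] [0.0017, -0.2064, 0.0019]
to [0.4684, 0.2122, 0.008] -> [0.87, -0.08, 3.44] [0.0017, -0.2064, 0.0019]
```

Call:
drive_tool([
  [[0.67,-0.1,1.2],[0,-0.1,0]],
  [[0.67,-0.2,1.2],[0,-0.206,0]],
  [[0.8,-0.25,2.4],[0,-0.206,0]],
  [[0.85,-0.25,3.4],[0,-0.206,0]],
  [[0.9,-0.25,3.55],[0,-0.206,0]],
  [[0.9,-0.25,3.55],[0,-0.206,0]],
])

```text
time: 18.7
eef_pos: [0.4727, 0.2133, 0.0077]
eef_rot: [0.268, -0.092, 0.959, 0.025]
force: [0.5, -0.3, 0.4]
gripper_width: 0.65
finger_force: 0.0
```

Call:
drive_tool([
  [[0,0,0],[0,0,0]],
  [[0,0,0],[0,0,0]],
  [[0,0,0],[0,0,0]],
  [[0,0,0],[0,0,0]],
  [[0,0,0],[0,0,0]],
  [[0,0,0],[0,0,0]],
], gripper=0, newtons=25)

```text
time: 19.2
eef_pos: [0.4738, 0.2136, 0.0092]
eef_rot: [0.269, -0.092, 0.958, 0.025]
force: [0.9, 0.0, -0.2]
gripper_width: 0.46
finger_force: 26.6
```

```bash
python3 - <<'E'
from h import *
p,r=tcp();print(p,sense()["force"],np.degrees(np.arccos(-r.as_matrix()[2,2])))
print((p[:2]-FT[:2])@[np.cos(.19),np.sin(.19)])
go([pt(p,10.9,.01,0,p[2]),pt(p,10.9,.02,0,p[2])],10.9,32)
E
```

```text
[0.47376453 0.21364049 0.00920358] [ 0.89196941  0.02044186 -0.17993514] 31.376426606376405
-0.06050279443495244
to [0.4836, 0.2155, 0.0092] -> [-0.85, -0.0, 0.52] [-0.0005, -0.0109, 0.0017]
to [0.4934, 0.2174, 0.0092] -> [-1.71, -0.0, 1.04] [-0.0005, -0.0109, 0.0017]
```

Call:
drive_tool([
  [[-0.2,0,0.12],[0,0,0]],
  [[-0.4,0,0.24],[0,0,0]],
  [[-0.6,0,0.37],[0,0,0]],
  [[-0.8,0,0.49],[0,0,0]],
  [[-1.02,0,0.62],[0,0,0]],
  [[-1.02,0,0.62],[0,0,0]],
  [[-1.02,0,0.62],[0,0,0]],
])

```text
time: 19.78
eef_pos: [0.4857, 0.2159, 0.009]
eef_rot: [0.269, -0.092, 0.958, 0.025]
force: [0.4, -0.4, -0.4]
gripper_width: 0.461
finger_force: 26.6
```

Call:
drive_tool([
  [[-0.09,0,0.05],[0,0,0]],
  [[-0.17,0,0.1],[0,0,0]],
  [[-0.26,0,0.16],[0,0,0]],
  [[-0.26,0,0.16],[0,0,0]],
  [[-0.26,0,0.16],[0,0,0]],
])

```text
time: 20.2
eef_pos: [0.4885, 0.2165, 0.009]
eef_rot: [0.269, -0.092, 0.958, 0.025]
force: [0.5, 1.1, -0.0]
gripper_width: 0.456
finger_force: 26.6
```

Moved 15 mm with no load. Small steps now, about 2.5 mm each.

Call:
drive_tool([
  [[-0.09,0,0.05],[0,0,0]],
  [[-0.17,0,0.1],[0,0,0]],
  [[-0.21,0,0.13],[0,0,0]],
  [[-0.21,0,0.13],[0,0,0]],
  [[-0.21,0,0.13],[0,0,0]],
])

```text
time: 20.62
eef_pos: [0.4909, 0.217, 0.009]
eef_rot: [0.269, -0.092, 0.958, 0.025]
force: [0.2, 0.2, -0.2]
gripper_width: 0.457
finger_force: 26.6
```

Call:
drive_tool([
  [[-0.09,0,0.05],[0,0,0]],
  [[-0.17,0,0.1],[0,0,0]],
  [[-0.17,0,0.1],[0,0,0]],
  [[-0.17,0,0.1],[0,0,0]],
])

```text
time: 20.95
eef_pos: [0.4928, 0.2173, 0.009]
eef_rot: [0.269, -0.092, 0.958, 0.025]
force: [0.5, 0.7, -1.2]
gripper_width: 0.453
finger_force: 26.6
```

Call:
drive_tool([
  [[-0.06,0,0.035],[0,0,0]],
  [[-0.13,0,0.08],[0,0,0]],
  [[-0.13,0,0.08],[0,0,0]],
  [[-0.13,0,0.08],[0,0,0]],
])

```text
time: 21.28
eef_pos: [0.4943, 0.2177, 0.009]
eef_rot: [0.269, -0.092, 0.958, 0.025]
force: [-0.2, 0.0, -1.1]
gripper_width: 0.459
finger_force: 26.5
```

Call:
drive_tool([
  [[-0.06,0,0.035],[0,0,0]],
  [[-0.1,0,0.06],[0,0,0]],
  [[-0.1,0,0.06],[0,0,0]],
  [[-0.1,0,0.06],[0,0,0]],
])

```text
time: 21.62
eef_pos: [0.4954, 0.2178, 0.0089]
eef_rot: [0.269, -0.092, 0.958, 0.025]
force: [0.5, 0.3, -0.9]
gripper_width: 0.458
finger_force: 26.5
```

Call:
drive_tool([
  [[-0.06,0,0.035],[0,0,0]],
  [[-0.12,0,0.07],[0,0,0]],
  [[-0.12,0,0.07],[0,0,0]],
  [[-0.12,0,0.07],[0,0,0]],
])

```text
time: 21.95
eef_pos: [0.4966, 0.2181, 0.0088]
eef_rot: [0.269, -0.092, 0.958, 0.025]
force: [-0.3, 0.4, -0.0]
gripper_width: 0.46
finger_force: 26.6
```

Call:
drive_tool([
  [[-0.06,0,0.035],[0,0,0]],
  [[-0.1,0,0.06],[0,0,0]],
  [[-0.1,0,0.06],[0,0,0]],
  [[-0.1,0,0.06],[0,0,0]],
])

```text
time: 22.28
eef_pos: [0.4976, 0.2183, 0.0088]
eef_rot: [0.269, -0.092, 0.958, 0.025]
force: [-2.0, 0.7, -0.4]
gripper_width: 0.457
finger_force: 26.7
```

```bash
python3 - <<'E'
from m import *
a=save("top","t11");b=save("side","s11");p,r=tcp();print(p,sense()["force"],(p[:2]-FT[:2])@[np.cos(.19),np.sin(.19)])
A=cv2.resize(a[150:240,140:240],None,fx=4,fy=4,interpolation=2)[:,:,::-1]
B=cv2.resize(b[140:200,205:295],None,fx=4.4,fy=4.4,interpolation=2)[:,:,::-1]
o=np.zeros((360,800,3),np.uint8);o[:,:400]=A;o[:B.shape[0],402:402+B.shape[1]]=B;cv2.imwrite("pics/c8.png",o)
E
```

```text
[0.49756096 0.21827924 0.00877993] [-1.41928446 -0.31014636 -1.43579889] -0.03625853328098403
```

View pics/c8.png

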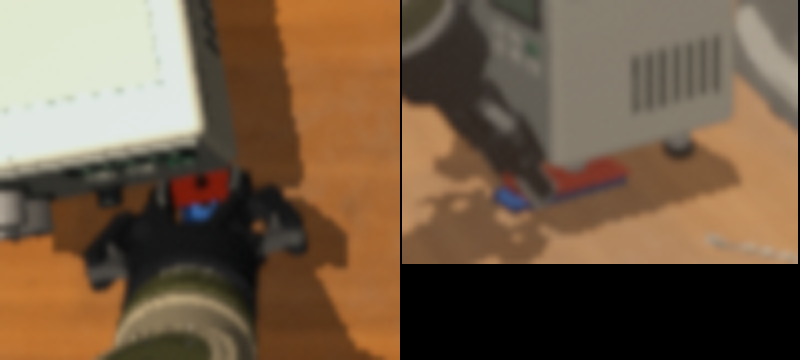

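The wedge sits on the packer with about 20 mm showing, the foot just above, and contact is starting (-2 N). Final small pushes.

Call:
drive_tool([
  [[-0.04,0,0.025],[0,0,0]],
  [[-0.07,0,0.04],[0,0,0]],
  [[-0.07,0,0.04],[0,0,0]],
  [[-0.07,0,0.04],[0,0,0]],
])

```text
time: 22.72
eef_pos: [0.4983, 0.2184, 0.0087]
eef_rot: [0.269, -0.092, 0.958, 0.025]
force: [-3.9, -1.2, -0.4]
gripper_width: 0.459
finger_force: 26.7
```

Call:
drive_tool([
  [[-0.03,0,0.02],[0,0,0]],
  [[-0.06,0,0.035],[0,0,0]],
  [[-0.06,0,0.035],[0,0,0]],
  [[-0.06,0,0.035],[0,0,0]],
])

```text
time: 23.05
eef_pos: [0.4987, 0.2185, 0.0087]
eef_rot: [0.269, -0.092, 0.959, 0.025]
force: [-5.1, -0.8, 0.3]
gripper_width: 0.46
finger_force: 27.0
```

Call:
drive_tool([
  [[-0.04,0,0.025],[0,0,0]],
  [[-0.09,0,0.055],[0,0,0]],
  [[-0.09,0,0.055],[0,0,0]],
  [[-0.09,0,0.055],[0,0,0]],
])

```text
time: 23.38
eef_pos: [0.4993, 0.2186, 0.0087]
eef_rot: [0.268, -0.092, 0.959, 0.025]
force: [-9.9, -1.9, 6.0]
gripper_width: 0.456
finger_force: 27.6
```

Snug. Releasing and withdrawing along the tool axis, then checking the pump's pose.

Call:
drive_tool([
  [[0,0,0],[0,0,0]],
  [[0,0,0],[0,0,0]],
  [[0,0,0],[0,0,0]],
  [[0,0,0],[0,0,0]],
  [[0,0,-0.5],[0,0,0]],
  [[0,0,-2],[0,0,0]],
  [[0,0,-4],[0,0,0]],
  [[0,0,-7],[0,0,0]],
  [[0,0,-10],[0,0,0]],
  [[0,0,-10],[0,0,0]],
  [[0,0,-10],[0,0,0]],
], gripper=0.65)

```text
time: 24.3
eef_pos: [0.4504, 0.2096, 0.0971]
eef_rot: [0.272, -0.092, 0.958, 0.026]
force: [0.9, -0.2, 0.0]
gripper_width: 0.648
finger_force: 0.0
```

```bash
python3 - <<'E'
from m import *
a=save("top","t12");print(sense()["eef_pos"],sense()["force"],sense()["time"])
g=cv2.cvtColor(a,cv2.COLOR_RGB2GRAY);h=cv2.cvtColor(a,cv2.COLOR_RGB2HSV)
m=((g>165)&(h[:,:,1]<60)).astype(np.uint8); m[:110]=0;m[:,:100]=0;m[205:]=0;m[:,205:]=0
cs,_=cv2.findContours(m,cv2.RETR_EXTERNAL,cv2.CHAIN_APPROX_NONE);c=max(cs,key=cv2.contourArea)
print("pump",cv2.minAreaRect(np.array([ray("top",u,v,.182)[:2] for u,v in c.reshape(-1,2)],np.float32)))
f=np.array([np.cos(.19),np.sin(.19)]);n=np.array([-f[1],f[0]])
for nm,cl,z in(("wd",RD,.016),("pk",BL,.008)):
    q,c=rect(a,*cl,proj("top",pt(FT,10.9,-.045,0,z)),"top",z);B=cv2.boxPoints(q)-FT[:2];print(nm,q[2],np.round(np.c_[B@f,B@n],4).tolist())
E
```

```text
[0.45011701 0.20933812 0.09570941] [-0.15849022 -0.21846483 -0.77071023] 24.35
pump ((0.5687975883483887, 0.28730159997940063), (0.15689778327941895, 0.16527214646339417), 10.9435453414917)Traceback (most recent call last):
  File "<stdin>", line 9, in <module>
  File "m.py", line 6, in rect
    c=max(cs,key=cv2.contourArea)
ValueError: max() iterable argument is empty
```

```bash
python3 - <<'E'
from m import *
a=np.ascontiguousarray(cv2.imread("pics/t12.png")[:,:,::-1]);h=cv2.cvtColor(a,cv2.COLOR_RGB2HSV)
f=np.array([np.cos(.19),np.sin(.19)]);n=np.array([-f[1],f[0]])
for nm,lo,hi,z in(("wd",(0,150,60),(6,255,255),.016),("pk",(100,120,40),(125,255,255),.008)):
    m=cv2.inRange(h,lo,hi);u,v=proj("top",pt(FT,10.9,-.05,0,z));u,v=int(u),int(v)
    k=np.zeros_like(m);k[v-20:v+20,u-20:u+20]=1;ys,xs=np.nonzero(m*k)
    P=np.array([ray("top",x,y,z)[:2]-FT[:2] for x,y in zip(xs,ys)]);F,L=P@f,P@n
    print(nm,len(xs),"fwd",F.min(),F.max(),"lat",L.min(),L.max())
E
```

```text
wd 89 fwd -0.04842115825238295 -0.03144709467430468 lat -0.019793973964432457 0.01838863443729425
pk 50 fwd -0.06179406326698223 -0.05065001164712761 lat -0.01583731617232576 0.014376002831539609
```

```bash
python3 -c "
from workcell import order
print(order.close_job())"
```

```text
the job is handed in; nothing more can be done
None
```

I handed the job in at about 24 s: the blue packer is under the bare foot and the red wedge is snug on top at about 10 N, with the pump within 0.5 mm of where it stood; I did not test it for rocking afterwards.

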